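Snap a brush holder clip on the drying rail and set it against its stop

ROBOT

A 6-joint arm with a two-finger parallel gripper is mounted at the origin on the work surface. World frame = base frame: x ahead of the robot, y to its left, z up, the work surface at z = 0. Lengths are in m, angles in degrees, forces in N, time in s.
With the tool pointing down it reaches from about 0.4 to 0.825 m from the base axis. Payload 7 kg.
Tool frame: the origin (TCP) lies midway between the tips of the shut fingers; the grasp point (between the pads) lies 19 mm behind it; z points along the fingers, y is the line along which they close (so a half turn about z gives the same grasp; the last joint's range is limited). The gripper opens to 88 mm and grips with 3 to 60 N. Pads are 19 mm wide; open, the fingers measure 130 mm over their backs; the gripper's body (78 mm by 193 mm) begins 47 mm behind the grasp point.
Start: joints at [91.622, 20.546, 0.682, 0, -70.136, -16.507], TCP at [0.173, 0.652, 0.227] pointing down, gripper open.
Joint ranges: [-176.03, 176.03], [-82.01, 121.73], [-58.28, 71.71], [-173.87, 95.51], [-174.79, -0.11], [-173.66, 173.66]. Speed limits (degrees/s): [136.94, 136.94, 172.46, 180, 180, 180].

INTERFACE

Orientations are given as a 3x3 rotation matrix whose columns are the frame's x, y, z axes.
In Python, from rig import robot gives the robot as it stands. Calls block until the motion is done:
- robot.goto(position, orientation): joint-space move of the TCP to a pose.
- robot.servo_line(position, ori=None, speed=0.15): straight line of the TCP; ori=None keeps the orientation; speed is the mean speed in m/s.
- robot.movej(angles): joint-space move.
- robot.move_gripper(opening): opening from 0.0 (shut) to 1.0 (fully open); the grip force is fixed at half the most; returns when the fingers have stopped.
- robot.dwell(seconds).
- robot.ik(position, orientation): joint angles nearest the present ones, or None.
- robot.grab_frame(name): name is "side" or "top" or "wrist"; returns (picture, depth): 420x560x3 uint8, red, green, blue; 420x560 float32, m along the optical axis (not along the pixel's ray), 0 where there is no reading.
- robot.camera_info(name): a dict with "vfov" (degrees; the focal length in pixels is half the picture's height over the tangent of half this angle, whatever the lens; pixels are square), "cx", "cy" (the principal point, pixels), "view" (4x4, takes a point from world to camera coordinates); the wrist camera has in their place "T_tool_cam" (4x4, takes a point from camera to tool coordinates, whose origin is the TCP and whose axes are the flange's). Camera axes: x right, y down, z forward; pixel columns grow to the right and rows downward; lengths in m; the calibration is good to about 2 mm. A picture is of the moment at which its call begins: read the wrist's pose just before it. camera_info takes no time and is no camera call.
A pose or a line that the arm cannot do raises robot.Unreachable and nothing moves.
- robot.job_done(): hands the job in; it is judged then, once.
Readings, each from a call of its own:
- robot.read_t(): time.
- robot.read_qpos(): joint angles.
- robot.read_qvel(): joint speeds.
- robot.read_effort(): joint torques, N m.
- robot.read_position(): TCP position.
- robot.read_tcp_rot(): TCP orientation.
- robot.read_force(): force on the tool from outside, world axes, zero at the start.
- robot.read_ft_torque(): the same for the moment, N m.
- robot.read_grip_width(): opening from 0.0 (shut) to 1.0 (fully open).
- robot.read_finger_force(): force on a finger pad.
Only numpy, scipy, OpenCV 4.12 (cv2) and the standard library are available. Lean on these libraries where they do the work, as an engineer would, in place of code of your own. Each camera call takes 0.05 s, during which the arm holds its last target. There are 200 camera calls.

TASK

Pick up the brush holder clip and push it down over the drying stand's tube, between the stop collar and the rubber ring and clear of both, prongs over the drip tray, until its arms snap past the tube's widest point and it sits fully home; ease off as soon as it is home. Then slide it along the tube until it meets the buffer sleeve that sticks out of the collar, press it gently against it with about 6 N for a second (never over 15 N), and let go, leaving it there, upright. Leave the other things as they are.

Things in the scene. Friction and masses are not known exactly. Their poses are not given: they have to be found in the camera images.
- clip_bore (a point): loose brush holder clip, 92 g, 75 mm tall, standing on its feet. Two sprung steel arms, 28 mm long along y, form a C open downwards under a grip block. This point: centre of the bore they enclose, 19 mm above the feet; y along the bore, z up, x along the prongs. Home on the tube, this point is on the tube's axis and the crown, 12.5 mm above it, rests on the tube
- clip_grip (a point): centre of the clip's grey plastic grip block, 40 mm above clip_bore, same axes. The block is 18 mm wide along x, 30 mm along y, and reaches from 16.5 to 56.5 mm above clip_bore; the crown under it, 12.5 to 17.5 mm up, is 28 mm wide
- prong_tip (a point): end of the clip's prongs, half-way between the two, 61 mm from clip_bore in x and 20 mm up, same axes. The prongs are steel wires 5 mm thick at y -11 and +11 mm, level 15 mm above clip_bore, tips turned up
- spring_front (a joint): spread of the clip's arm on the prong side, rad: 0 when free, 0 to 0.03 home on the tube, 0.16 as the lips pass its widest point. The mouth between the lips is 17 mm wide, 10 mm below clip_bore, flaring to 31 mm at the feet. Pushing on takes 12 to 20 N (hidden friction) just before the snap; home, further push only loads the stand (35 N damages it)
- spring_back (a joint): the same for the arm on the other side. Once home, the arms pinch the tube: sliding along it takes about 4 to 8 N
- rail_mid (a point): drying stand, fixed: middle of its level aluminium tube, 25 mm in diameter, on its axis, 105 mm above the bench; y along the tube, z up, x to the drip tray side. Wooden posts, 118 mm high, close its ends at y -148 and +148 mm; the steel drip tray lies beneath, x -35 to +135 mm, rim 16 mm high
- collar_mid (a point): stop collar fixed on either half of the tube: steel disc 33 mm across, 12 mm wide along the tube, thumb screw below; this point is its centre on the tube's axis, axes as rail_mid. A black plastic buffer sleeve, 30 mm across, runs through it and sticks out on the clip's side by 3 to 15 mm, set anew each time, stiff, not measured: clip_bore is 23 to 35 mm from this point when the clip meets it
- oring_mid (a point): thin rubber ring fixed on the other half of the tube, 30 mm in diameter, 5 mm wide; centre on the tube's axis; not the stop
- brush_a_mid (a point): bystander: shaving brush standing on the bench, 121 mm tall, 48 mm across; its centre
- brush_b_mid (a point): bystander: shaving brush standing on the bench, 121 mm tall, 43 mm across; its centre
- blank_mid (a point): bystander: turned wooden handle blank standing on the bench, 60 mm tall, 40 mm across; its centre
- cup_mid (a point): bystander: blue plastic cup, 74 mm across, 65 mm tall; its centre
- ferrule_mid (a point): bystander: brass ferrule standing in the drip tray, 32 mm across, 22 mm tall; its centre
- wingkey_mid (a point): bystander: small steel wing key lying flat, 60 mm long, 6 mm thick; its centre
Things that resemble listed ones, but are neither listed nor needed, are in the scene too. What is shaped like the part that bears clip_bore but blue or yellow is not meant.

How it is judged:
By the outcome, as a careful person would: the job done as asked, in the order asked, and still so for the second after the job is handed in, with the robot touching nothing.
It also fails if it takes over 69 s, if anything falls off the work surface, if the arm or the gripper's body presses on something with over 40 N, if the wrist force passes 120 N, or if a joint passes its speed limit or range.

## Working session

There is one attempt and no reset: what is moved stays moved. The work goes in short steps, each a Python script; the robot and the scene stay as the last script left them, time stands still between calls to the robot, and variables do not carry over. Pictures are saved under pics/ and viewed, at most 10 in all, crops included, and the job is handed in when it is done.

```bash
mkdir -p pics; ls
cat > h.py <<'E'
import numpy as np, cv2
from rig import robot
def cloud(name,d=None,img=None):
    T=None
    if name=="wrist": p,R=robot.read_position(),robot.read_tcp_rot()
    if d is None: img,d=robot.grab_frame(name)
    c=robot.camera_info(name); H,W=d.shape
    f=H/2/np.tan(np.radians(c["vfov"])/2)
    u,v=np.meshgrid(np.arange(W),np.arange(H))
    P=np.stack([(u-c["cx"])/f*d,(v-c["cy"])/f*d,d],-1)
    if name=="wrist":
        M=np.eye(4);M[:3,:3]=R;M[:3,3]=p;M=M@np.array(c["T_tool_cam"])
    else: M=np.linalg.inv(np.array(c["view"]))
    X=P@M[:3,:3].T+M[:3,3]; X[d<=0]=np.nan
    return img,X
def save(n,img): cv2.imwrite(f"pics/{n}.png",img[:,:,::-1])
E
python3 - <<'E'
from h import *
for n in ("top","side"):
    i,X=cloud(n); save(n,i); np.savez(f"{n}.npz",i=i,X=X)
    print(n,robot.camera_info(n))
print(robot.camera_info("wrist"),robot.read_t(),robot.read_tcp_rot())
E
```

```text
pics
top {'vfov': 57.441991060546, 'cx': 281.0342275738641, 'cy': 210.1246271164441, 'view': array([[-0.0107415 , -0.99980004, -0.01686692,  0.01816192],
       [-0.98529766,  0.01345896, -0.1703155 ,  0.54187812],
       [ 0.17050846,  0.01478949, -0.98524522,  1.15909014],
       [ 0.        ,  0.        ,  0.        ,  1.        ]])}
side {'vfov': 51.07226273667417, 'cx': 284.2384565025488, 'cy': 209.85014767726167, 'view': array([[-0.97571355, -0.21902024, -0.0036324 ,  0.51583273],
       [-0.13663977,  0.62151012, -0.77139791,  0.12866676],
       [ 0.17120933, -0.75216707, -0.63634273,  1.14231635],
       [ 0.        ,  0.        ,  0.        ,  1.        ]])}
{'vfov': 67.68643537205341, 'cx': 282.8748965342009, 'cy': 205.74093078492197, 'T_tool_cam': array([[-3.88022425e-04, -9.63743070e-01, -2.66831678e-01,
         7.10749640e-02],
       [ 9.99999900e-01, -4.32819611e-04,  1.09074437e-04,
        -3.19010616e-04],
       [-2.20609716e-04, -2.66831609e-01,  9.63743142e-01,
        -1.57865167e-01],
       [ 0.00000000e+00,  0.00000000e+00,  0.00000000e+00,
         1.00000000e+00]])} 0.1 [[ 9.66405493e-01 -2.57022080e-01 -2.73028757e-04]
 [-2.57022194e-01 -9.66404316e-01 -1.51328482e-03]
 [ 1.25091444e-04  1.53262122e-03 -9.99998818e-01]]
```

View pics/top.png

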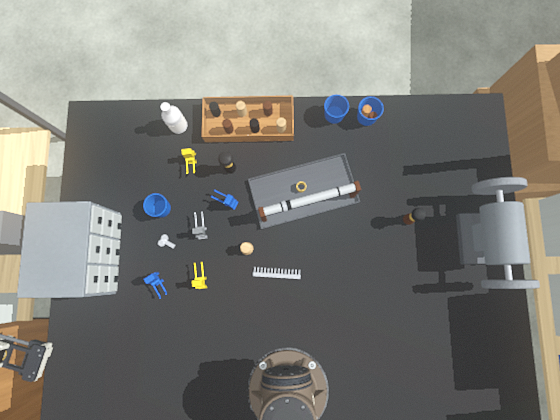

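View pics/side.png

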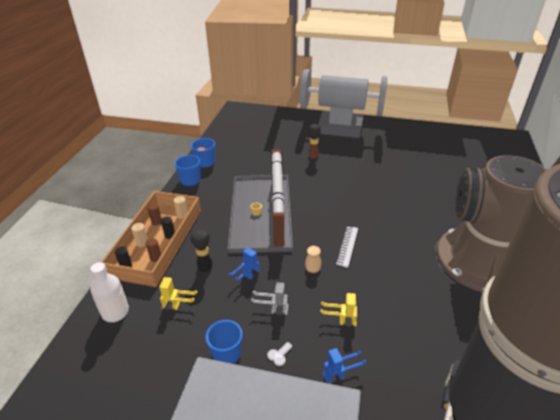

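The top view shows the grey clip at about (198,225), prongs pointing up. The tube runs from (262,213) to (357,188), with the tray on its far side. The side view agrees, with the clip at (275,298). Next I'll measure these from the depth data.

Run:
```python
from h import *
z=np.load("top.npz");i,X=z["i"],z["X"]
print("bench z",np.nanmedian(X[330:350,150:230,2]))
# clip
s=X[205:245,185:215].reshape(-1,3); 
for lo,hi in((.062,.09),(.025,.05)):
    m=(s[:,2]>lo)&(s[:,2]<hi);q=s[m];print(lo,m.sum(),np.median(q,0),cv2.minAreaRect(q[:,:2].astype(np.float32)*1000))
# tube: high points in stand
s=X[175:230,250:370].reshape(-1,3);c=i[175:230,250:370].reshape(-1,3).astype(int)
m=(s[:,2]>.1)&(s[:,2]<.14);q=s[m]
print(cv2.minAreaRect(q[:,:2].astype(np.float32)*1000), np.percentile(q[:,2],[5,50,95]))
for p in [(190,160),(227,162),(246,248),(224,200),(155,205),(165,240),(300,186),(415,213)]:print(p,X[p[1],p[0]])
save("c1",np.hstack([cv2.resize(i[170:235,245:370],None,fx=6,fy=6,interpolation=2)]))
```

```text
bench z 0.0006279731003131506
0.062 63 [0.4760397  0.26538592 0.07485809] ((477.2507629394531, 266.9320983886719), (17.811725616455078, 29.007028579711914), 8.157933235168457)
0.025 86 [0.49609792 0.26441316 0.03736058] ((500.71807861328125, 269.45355224609375), (77.06171417236328, 28.93454933166504), 5.762711524963379)
((562.7166748046875, -75.29949951171875), (31.986560821533203, 311.7289733886719), 14.434687614440918) [0.1084318  0.11613142 0.12106999]
(190, 160) [0.71497412 0.30777884 0.03241526]
(227, 162) [0.68141149 0.17341183 0.11318896]
(246, 248) [0.42313225 0.11944178 0.06466895]
(224, 200) [0.58584392 0.19915593 0.00339293]
(155, 205) [0.57208412 0.42590493 0.00449619]
(165, 240) [0.45657499 0.38834055 0.00394925]
(300, 186) [ 0.62838196 -0.05098954  0.00735835]
(415, 213) [ 0.51623194 -0.38370929  0.11513016]
```

View pics/c1.png

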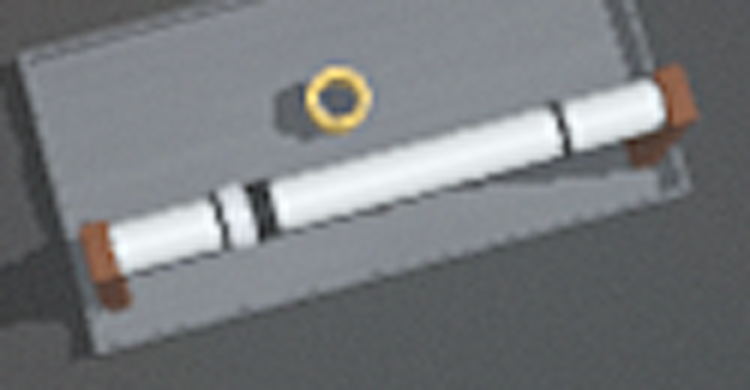

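The crop shows the collar with its black sleeve on the left half, around (240,210). The O-ring is at (560,130) on the right half, and the brass ferrule is in the tray. Next: a closer wrist look at the tube, then at the clip.

```bash
cat >> h.py <<'E'
def Rz(deg):
    c,s=np.cos(np.radians(deg)),np.sin(np.radians(deg))
    return np.array([[c,s,0],[s,-c,0],[0,0,-1.]])
E
python3 - <<'E'
from h import *
robot.goto([.55,-.03,.25],Rz(14.4)); robot.dwell(.2)
i,X=cloud("wrist");save("w_tube",i);np.savez("w_tube.npz",i=i,X=X)
robot.goto([.48,.267,.20],Rz(7)); robot.dwell(.2)
i,X=cloud("wrist");save("w_clip",i);np.savez("w_clip.npz",i=i,X=X)
print(robot.read_t(),robot.read_position(),robot.read_force())
E
```

```text
4.5333 [0.48048456 0.26619476 0.20016972] [1.01557245 0.63355432 0.00820958]
```

View pics/w_tube.png

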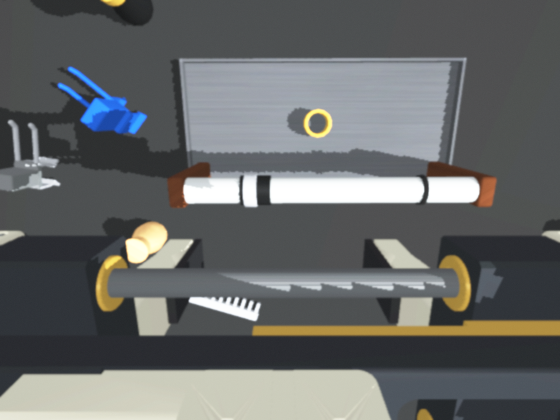

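View pics/w_clip.png

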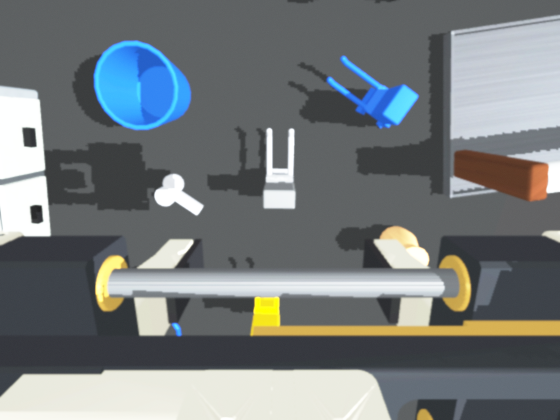

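The tube is level at rows 178–204. The posts are at columns 170–208 and 455–493, the collar at 240–257, the sleeve at 257–271 and the ring near 423. In the clip view, the grip block's top is at about (280,193) with the prongs straight up. Now for the numbers.

Run:
```python
from h import *
z=np.load("w_tube.npz");i,X=z["i"],z["X"]
# tube crest: white pixels z .1-.125
s=X[165:220,160:500];c=i[165:220,160:500].astype(int)
m=(s[...,2]>.1)&(s[...,2]<.125)&(c.min(-1)>140)
q=s[m];r=cv2.minAreaRect(q[:,:2].astype(np.float32)*1000);print("white",r,np.percentile(q[:,2],[2,50,98]))
# axis via top band: per-slice midpoints
vx=cv2.fitLine(q[:,:2].astype(np.float32),cv2.DIST_HUBER,0,.001,.001).ravel();d=vx[:2]*np.sign(vx[1]);print("dir",d,"yaw",np.degrees(np.arctan2(-d[0],d[1])))
m2=(s[...,2]>.09)&(s[...,2]<.14)
a=s[m2];n=np.array([d[1],-d[0]])
al=a[:,:2]@d;ac=a[:,:2]@n
g=c.mean(-1)[m2]
print("range al",al.min(),al.max())
for b in np.arange(al.min(),al.max(),.004):
    k=(al>=b)&(al<b+.004)
    if k.sum()>5:print(round((b)*1000),k.sum(),*(np.round(1000*v,1) for v in (a[k,2].max(),ac[k].min(),ac[k].max(),ac[k][a[k,2]>a[k,2].max()-.004].mean())),int(g[k].mean()))
z=np.load("w_clip.npz");i,X=z["i"],z["X"]
s=X[100:225,240:320];
for lo,hi in((.068,.085),(.028,.045)):
    q=s[(s[...,2]>lo)&(s[...,2]<hi)];print(lo,len(q),np.median(q,0),cv2.minAreaRect(q[:,:2].astype(np.float32)*1000))
for nm,box in (("pr1",(262,273)),("pr2",(285,297))):
    t=X[125:165,box[0]:box[1]].reshape(-1,3);t=t[(t[:,2]>.025)&(t[:,2]<.06)];print(nm,len(t),t.mean(0),t[:,0].max(),t[:,0].min(),cv2.fitLine(t[:,:2].astype(np.float32),2,0,.001,.001).ravel())
```

```text
white ((564.8143310546875, -72.45353698730469), (31.43436050415039, 282.82928466796875), 13.823269844055176) [0.10575505 0.11551257 0.11967278]
dir [-0.24942365  0.96839446] yaw 14.443409
range al -0.36609863832140793 -0.0545884170913393
-366 100 119.1 515.6 544.8 529.7 110
-362 144 119.4 515.5 545.0 530.7 105
-358 153 119.4 515.2 545.0 530.4 100
-354 253 118.8 515.4 544.9 530.3 102
-350 102 118.3 518.7 542.1 530.1 239
-346 103 119.1 519.1 542.1 530.8 247
-342 103 119.0 519.1 542.1 530.4 247
-338 106 118.5 518.9 542.2 530.2 247
-334 102 118.5 519.2 542.2 530.3 248
-330 105 118.0 519.1 542.1 530.3 248
-326 108 118.3 519.1 542.1 530.4 248
-322 99 118.2 518.9 542.4 530.4 247
-318 106 118.9 519.1 542.2 530.3 247
-314 104 118.3 519.4 542.1 530.0 248
-310 104 118.0 519.1 542.2 530.3 247
-306 71 119.4 519.2 543.8 530.5 209
-302 154 120.6 516.1 544.2 530.3 81
-298 129 120.0 515.8 544.3 529.5 214
-294 104 118.3 519.1 542.1 529.5 249
-290 101 119.0 519.2 542.3 530.1 247
-286 106 118.2 519.1 542.2 530.5 248
-282 107 118.5 519.2 542.1 529.9 248
-278 101 118.3 519.0 542.1 530.5 247
-274 100 118.8
[... 1848 characters left out ...]
42.9 529.4 194
-70 180 119.4 514.5 544.2 529.6 75
-66 146 119.7 514.5 544.2 529.6 65
-62 143 119.3 514.2 544.3 529.8 64
-58 77 119.3 514.5 544.0 529.4 67
0.068 614 [0.48060319 0.27114694 0.07487292] ((479.8951721191406, 270.6864013671875), (17.643667221069336, 29.233701705932617), 6.452063083648682)
0.028 703 [0.50603578 0.27261439 0.03591373] ((514.6011962890625, 274.0372619628906), (55.31179428100586, 28.688587188720703), 5.464690685272217)
pr1 180 [0.52266323 0.2869369  0.03607568] 0.5410458146326285 0.5046013709604916 [0.99512035 0.09866865 0.52266324 0.2869369 ]
pr2 174 [0.52552194 0.26486557 0.03629655] 0.5428430879930819 0.5075802164569851 [0.99285454 0.11933097 0.52552193 0.26486558]
```

Measurements: tube yaw 14.4°, clip yaw about 6.3°, and a stop position near along-tube -168 mm. I'll grasp the clip, lift it, and move it over the tube at along = -203 mm, which is clear of both sides.

```bash
cat >> h.py <<'E'
YAW=14.35
D=np.array([-np.sin(np.radians(YAW)),np.cos(np.radians(YAW))]); N=np.array([D[1],-D[0]])
D0=np.array([-.24942365,.96839446]);N0=np.array([D0[1],-D0[0]])
def at(al,z,dac=0.): 
    p=D0*al+N0*(.5301+dac); return [p[0],p[1],z]
E
python3 - <<'E'
from h import *
R=Rz(6.3)
robot.goto([.4799,.2707,.12],R)
robot.servo_line([.4799,.2707,.043],R,.1)
f0=robot.read_force()
robot.move_gripper(0.0)
print(robot.read_grip_width()*88,robot.read_finger_force(),f0,robot.read_force(),robot.read_position())
robot.servo_line([.4799,.2707,.22],R,.15)
robot.goto(at(-.203,.22),Rz(YAW)); robot.dwell(.2)
print(robot.read_t(),robot.read_position(),robot.read_force(),robot.read_grip_width()*88)
i,X=cloud("wrist");save("w_held",i);np.savez("w_held.npz",i=i,X=X)
E
```

```text
29.63517856774962 29.97276484966278 [ 0.31029685  0.72971805 -0.6814035 ] [-0.27833521 -0.80645969  0.18412831] [0.4798903  0.27069796 0.04298546]
9.6417 [ 0.56409099 -0.06330168  0.22002373] [ 0.00331923  0.67934066 -0.88035275] 30.0635650302786
```

View pics/w_held.png

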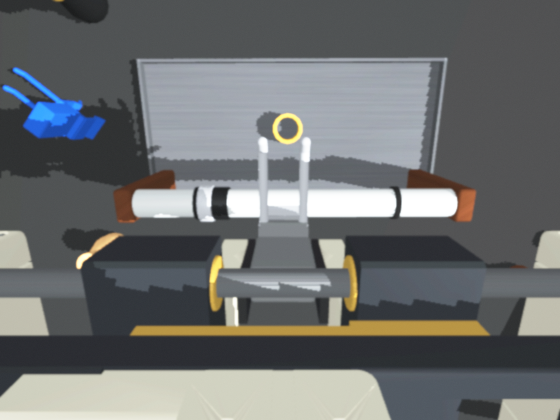

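The clip is held squarely between the pads, prongs at columns 265 and 305 reaching up to row 140. The sleeve edge is at column 228 and the ring at 397. A quick check of the clip's offset in the grip and its tilt.

Run:
```python
from h import *
z=np.load("w_held.npz");i,X=z["i"],z["X"]
p=robot.read_position();
for a,b in((257,273),(297,313)):
    t=X[138:225,a:b].reshape(-1,3);t=t[(t[:,2]>.19)&(t[:,2]<.24)]-p
    ac=t[:,:2]@N;al=t[:,:2]@D
    print(len(t),"tip",ac.max(),"mid al",np.median(al),"yaw slope",np.polyfit(ac,al,1)[0],"z slope", np.polyfit(ac[ac<.05],t[ac<.05,2],1),t[:,2].min(),np.percentile(t[:,2],50))
t=X[215:240,255:315].reshape(-1,3)-p;ac=t[:,:2]@N;al=t[:,:2]@D
k=(t[:,2]<.0)&(t[:,2]>-.02);print("crown front",np.percentile(ac[k],[50,98]),np.percentile(al[k],[2,98]),np.median(t[k,2]))
# tube here
s=X[180:222,230:400].reshape(-1,3);k=(s[:,2]>.105)&(s[:,2]<.125);ac=s[k][:,:2]@N0;print("tube ac",np.percentile(ac,[1,50,99]))
```

```text
853 tip 0.06225931126079099 mid al 0.011582131001702856 yaw slope 0.022009446035360977 z slope [ 0.08601724 -0.0107821 ] -0.027711032979895273 -0.007263307300845401
814 tip 0.06221781261400283 mid al -0.00985914989474675 yaw slope -0.004528839164934995 z slope [ 0.01951057 -0.0081273 ] -0.02687793696975338 -0.007111846633146068
crown front [0.0126707  0.01979783] [-0.01227681  0.01420055] -0.0068962070583634405
tube ac [0.51824443 0.53354285 0.54210373]
```

Well aligned, with the bore about 24.5 mm below the TCP. Now I'll push on in small, force-monitored steps.

Run:
```python
from h import *
R=Rz(YAW)
robot.servo_line(at(-.203,.158),R,.1); robot.dwell(.1)
f0=robot.read_force();print(f0,robot.read_t())
z=.158;peak=0;snap=False
while z>.1265:
    z-=.001 if z>.134 else .0005
    robot.servo_line(at(-.203,z),R,.02)
    f=robot.read_force()-f0; p=robot.read_position()
    print(round(z*1000,1),round(p[2]*1000,2),"ac",round(f[:2]@N,1),"al",round(f[:2]@D,1),"z",round(f[2],1))
    peak=max(peak,f[2])
    if peak>8 and f[2]<.5*peak: snap=True
    if f[2]>27 or abs(f[:2]@N)>12 or (snap and z<.133 and f[2]>5): break
print("snap",snap,peak,robot.read_t(),robot.read_grip_width()*88)
```

```text
[-0.27504356 -0.85540224 -0.35497379] 10.5583
157.0 157.27 ac 0.6 al 1.0 z -1.0
156.0 155.96 ac 0.8 al 0.8 z -0.1
155.0 154.86 ac 0.6 al 1.7 z -0.5
154.0 153.9 ac 0.3 al 0.7 z -0.2
153.0 152.93 ac 0.1 al 0.5 z 0.3
152.0 151.91 ac 0.8 al 0.5 z -1.6
151.0 150.9 ac 1.0 al 1.0 z -0.5
150.0 149.91 ac 1.2 al 0.6 z -0.8
149.0 148.9 ac 0.1 al 0.9 z 0.8
148.0 148.25 ac -0.7 al 0.8 z 2.2
147.0 147.8 ac -0.9 al 1.6 z 7.2
146.0 147.41 ac -2.5 al 2.2 z 10.3
145.0 146.92 ac -2.8 al 2.2 z 12.8
144.0 146.27 ac -2.3 al 1.4 z 14.9
143.0 145.28 ac -1.6 al 0.4 z 13.8
142.0 143.99 ac -1.6 al -0.4 z 12.3
141.0 142.54 ac -1.4 al 0.3 z 9.1
140.0 141.25 ac -0.9 al 0.1 z 8.5
139.0 139.94 ac -0.4 al -1.4 z 5.8
138.0 138.5 ac -0.4 al -1.6 z 4.5
137.0 136.87 ac 0.8 al -0.6 z 2.8
136.0 135.58 ac 0.1 al -1.0 z -0.0
135.0 134.52 ac 1.2 al -0.1 z -1.6
134.0 133.59 ac 0.7 al 1.1 z -2.5
133.5 133.31 ac 0.1 al 2.0 z -2.7
133.0 132.94 ac 1.2 al 0.8 z -2.0
132.5 132.48 ac 0.4 al 0.8 z -1.9
132.0 131.99 ac -0.8 al 1.2 z -1.3
131.5 131.46 ac 0.2 al 0.1 z -1.4
131.0 130.93 ac 0.6 al -0.2 z -2.0
130.5 130.43 ac 0.9 al 1.1 z -1.3
130.0 129.94 ac 0.4 al 0.1 z -1.1
129.5 129.44 ac 0.0 al 0.4 z -1.0
129.0 129.0 ac -0.7 al 0.7 z -1.1
128.5 128.95 ac -1.4 al 2.5 z 4.6
128.0 128.9 ac -3.0 al 3.6 z 8.0
snap True 14.945767733868607 19.5583 29.772663674929113
```

It snapped at about 15 N and the crown seated at TCP z = 128.95 mm. I'll ease off, then slide toward the sleeve, using force to detect contact.

```bash
cat >> h.py <<'E'
F0=np.array([-.27,-.4,-.5])
def F(n=6):
    a=[]
    for _ in range(n): robot.dwell(.02);a.append(robot.read_force())
    f=np.mean(a,0)-F0; return np.array([f[:2]@N,f[:2]@D,f[2]])
E
python3 - <<'E'
from h import *
R=Rz(YAW);Z=.1289
robot.servo_line(at(-.203,Z),R,.02);b=F(10);print("eased",b.round(2),robot.read_t())
al=-.203;hist=[]
while al<-.155:
    al+=.002 if al<-.1785 else .0005
    robot.servo_line(at(al,Z),R,.02)
    f=F(4);p=robot.read_position();pa=p[:2]@D0
    hist.append(-f[1]);print(round(al*1000,1),round(pa*1000,2),f.round(1),round(p[2]*1000,2))
    if len(hist)>6:
        base=np.median(hist[3:-2] if len(hist)>8 else hist[3:])
        if -f[1]>base+3 or -f[1]>13: break
print("base",base,robot.read_t())
E
```

```text
eased [-1.86  1.35  3.65] 19.975
-201.0 -201.39 [-1.2 -3.9  2.1] 128.97
-199.0 -199.31 [-0.5 -4.5  1.6] 128.94
-197.0 -197.22 [-0.7 -4.4  2. ] 128.95
-195.0 -195.14 [-1.  -4.5  2.4] 128.96
-193.0 -193.03 [-0.7 -4.3  2.9] 128.94
-191.0 -191.01 [-0.4 -4.2  3.1] 128.91
-189.0 -189.01 [-1.1 -4.4  3.3] 128.96
-187.0 -187.03 [-0.7 -4.7  3.4] 128.96
-185.0 -185.04 [-0.9 -4.6  3.9] 128.93
-183.0 -183.02 [-1.1 -4.2  3.5] 128.95
-181.0 -181.04 [-0.9 -4.7  3.3] 128.97
-179.0 -179.04 [-1.5 -4.9  3.9] 128.93
-177.0 -177.03 [-1.2 -4.8  3.6] 128.96
-176.5 -176.64 [-1.  -5.   3.5] 128.97
-176.0 -176.2 [-0.7 -5.4  3.3] 128.94
-175.5 -175.73 [-1.  -5.2  3.1] 128.94
-175.0 -175.2 [-0.4 -5.8  3.4] 128.95
-174.5 -174.74 [-0.4 -5.2  3. ] 128.96
-174.0 -174.2 [-1.  -6.   3.3] 128.94
-173.5 -173.71 [-0.5 -5.8  2.8] 128.93
-173.0 -173.2 [-0.7 -5.5  3. ] 128.94
-172.5 -172.73 [-0.3 -5.4  3.1] 128.95
-172.0 -172.23 [-0.7 -5.5  3.3] 128.97
-171.5 -171.73 [-1.1 -5.7  3.5] 128.93
-171.0 -171.23 [-1.1 -5.8  3.1] 128.96
-170.5 -170.76 [-0.4 -5.2  3.1] 128.94
-170.0 -170.23 [-1.3 -6.   3.4] 128.95
-169.5 -169.73 [-0.9 -5.5  3.6] 128.96
-169.0 -169.22 [-1.1 -5.5  3.3] 128.95
-168.5 -168.71 [-0.8 -5.   3.6] 128.93
-168.0 -168.21 [-0.7 -5.5  2.8] 128.95
-167.5 -167.74 [-0.5 -5.5  3.6] 128.94
-167.0 -167.53 [-0.6 -7.4  2.5] 128.97
-166.5 -167.44 [ 0.1 -9.8  1.9] 128.94
base 5.234965865544211 30.7417
```

Contact at about -167.5 mm. Sliding friction is about 5.5 N, so a total of roughly 11.5 N gives 6 N on the sleeve. I'll hold that for over a second, then unload and release.

Run:
```python
from h import *
R=Rz(YAW);Z=.1289;al=-.1665
t=None
while t is None or robot.read_t()-t<1.4:
    f=F(4);e=11.6+f[1]
    print(round(robot.read_t(),2),round(al*1e3,2),f.round(1))
    if abs(e)<1.3 and t is None:t=robot.read_t()
    if abs(e)>.5: al+=np.clip(e*.00006,-.0003,.0003); robot.servo_line(at(al,Z),R,.02)
print("unload")
for k in range(12):
    f=F(4);print(round(al*1e3,2),f.round(1))
    if f[1]>-1.2 : break
    al-=min(.0003,.0001*max(-f[1],1)); robot.servo_line(at(al,Z),R,.02)
print(robot.read_t(),robot.read_position()[:2]@D0)
```

```text
30.81 -166.5 [ -0.9 -10.1   2.4]
31.12 -166.41 [-0.3 -9.9  1.6]
31.44 -166.31 [  0.1 -10.7   1.9]
31.76 -166.25 [ -0.2 -11.1   1.4]
31.82 -166.25 [ -0.3 -10.6   1.8]
32.14 -166.19 [  0.3 -11.3   1.1]
32.21 -166.19 [  0.3 -11.3   1.3]
32.27 -166.19 [  0.2 -11.3   1.6]
32.34 -166.19 [ -0.1 -11.3   1.2]
32.41 -166.19 [  0.1 -11.1   1.3]
32.73 -166.16 [  0.5 -11.1   1. ]
32.79 -166.16 [  0.  -11.4   1.5]
32.86 -166.16 [ -0.1 -11.9   1.5]
unload
-166.16 [  0.  -11.5   2.1]
-166.46 [-0.1 -9.9  2.3]
-166.76 [-1.  -8.7  2.2]
-167.06 [-1.2 -6.7  3.4]
-167.36 [-1.  -5.5  2.8]
-167.66 [-1.1 -3.5  4.4]
-167.96 [-1.9 -0.7  5.4]
34.825 -0.16765143087864318
```

Run:
```python
from h import *
R=Rz(YAW);al=-.16796
robot.servo_line(at(al,.1293),R,.02);print(F(4).round(1))
robot.move_gripper(.65);print(F(4).round(1),robot.read_grip_width(),robot.read_position())
robot.servo_line(at(al,.26),R,.12)
robot.goto(at(al,.30,-.06),R);robot.dwell(.2)
i,X=cloud("wrist");save("w_end",i)
q=X[60:230,150:420].reshape(-1,3);q=q[(q[:,2]>.152)&(q[:,2]<.175)]
print(robot.read_t(),len(q),"al",np.percentile(q[:,:2]@D0,[2,50,98]),"ac",np.percentile(q[:,:2]@N0,[2,50,98]),np.percentile(q[:,2],[5,50,95]))
```

```text
[-0.2 -0.5  0.6]
[0.3 0.6 0.4] 0.6497276223362065 [ 0.55523545 -0.03044662  0.12927772]
37.7833 647 al [-0.18123585 -0.16656283 -0.15256897] ac [0.52157855 0.5305468  0.53858263] [0.15934075 0.16098676 0.16218732]
```

View pics/w_end.png

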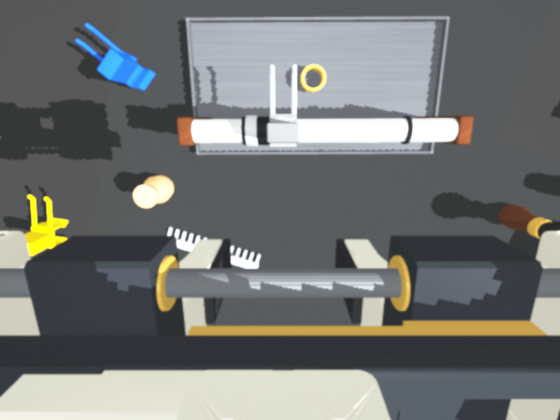

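The clip sits upright on the tube at (284,130), touching the black sleeve at (262,130), with its prongs over the tray. Its block top is at 161 mm, as expected when home.

```bash
python3 -c "
from rig import robot
print(robot.job_done())"
```

```text
the job is handed in; nothing more can be done
None
```

The clip is snapped home on the tube, was pressed against the buffer sleeve with about 6 N for over a second, and was let go upright there; the job was handed in at about 38 s.

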